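Unlock the medicine safe and put its key back

TASK

Take the red key from the key stand, push it fully home in the keyhole on top of the medicine safe and turn it clockwise until the drawer has sprung right out. Then turn it back, draw it out and lay it back on the stand, hanging upright with its crossbar resting across both rails as it was, anywhere clear of the blue key. Leave the blue key and the other things on the worktop where they are.

Things in the scene. Friction and masses are not known exactly. Their poses are not given: they have to be found in the camera images.
- safe: Small white steel medicine safe, fixed to the worktop: 110 mm deep (its x), 140 wide (its y), 88 tall. Origin: centre of its underside; its -x face is the front, with a blue drawer front in the lower half. In its flat top, 28 mm in front of the centre, is a brass-edged keyhole. Around: a microwave (front at world x 0.596, y -0.19 to 0.35, 292 tall) and a wall right of y -0.55.
- keyhole (a point): Centre of the keyhole, level with the safe's top face (z 88 mm); axes as the safe's. A through slot 20 mm long (along its x) and 8 wide (y) in a plate 8 mm thick, mouth bevelled 1.5 mm; below it the plug has a like slot, 8.4 mm wide. The key turns only when its blade is wholly below the plate, and comes out only with the blade in line with the slot again.
- safe_plug (a joint): Angle of the plug under the keyhole: 0 at the start (in line with the slot), grows to 1.5 rad (stop) as the key turns clockwise seen from above. Stays where left; turns easily (0.02 N m). About 0.12 rad of play between key and plug. At about 1.2 rad the hidden bolt frees the drawer; turning back does not pull the drawer in.
- safe_drawer (a joint): How far the spring has pushed the drawer out of the safe's front (towards the safe's -x): 0 locked and shut, 0.045 m fully out; takes about a second. The bolt holds it against pulling.
- drawer_front (a point): Middle of the drawer's front face, at the root of its 10 mm knob.
- red_key: The safe's key, steel with a flat RED plastic grip, loose, 50 to 100 g. Origin: middle of the underside of its crossbar; x along the crossbar, z up. Crossbar 60 (x) x 10 (y) x 8 mm, z 0 to 8. Grip above it: 32 wide (x), 10 thick (y), z 8 to 46. Neck below it: 6 mm round, to z -12; then the blade. Alike after a half turn about z. Fully home its crossbar lies on the safe's top.
- red_key_tip (a point): Lowest point of the red key's blade, 30 mm below the key's origin. The blade is 18 wide (key's x) x 6 thick (key's y), from 12 to 30 mm below the origin, the last 5 mm tapering to 12 x 2 mm.
- blue_key: Key of another lock, the same shape but with a BLUE grip and a 26 mm wide blade; does not fit.
- stand: Wooden key stand, fixed: base 70 (x) x 160 (y) x 12 mm and two level rails along y, tops 55 mm up, 10 mm wide, inner faces at x = +-15 mm, ends at y = +-80; nothing above them. Origin: centre of its underside. The two keys hang upright in the gap, crossbars across both rails (along the stand's x), at about y = +35 and -35 mm; which is where varies.
- stand_gap (a point): Middle of the gap between the stand's rails, level with their tops.
- oil_bottle: Clear green-labelled oil bottle, 61 mm across, 268 tall; loose bystander. Origin: centre of its underside.
- jam_jar: Jam jar with red lid, 65 mm across, 97 tall; loose bystander. Origin: centre of its underside.
- tumbler: Clear drinking glass, 80 mm across, 91 tall; loose bystander. Origin: centre of its underside.
- spice_a: Spice jar with green cap, 44 mm across, 100 tall; loose bystander. Origin: centre of its underside.
- spice_b: Spice jar with mustard-yellow cap, 44 mm across, 106 tall; loose bystander. Origin: centre of its underside.
- mug_counter: White mug with handle, 83 x 116 x 94 mm; loose bystander. Origin: centre of its underside.

How it is judged (in metres and radians):
On the way, in this order (a step that is already met when the one before it is completed fails the run):
1. the red key is fully home in the keyhole, not yet turned (horizontal distance between red_key and keyhole below 0.004 m and z of red_key in the frame of keyhole between -0.004 and 0.004 m and value of joint safe_plug below 0.3 rad), for 0.1 s.
2. with the red key still in, the plug has been turned clockwise and the drawer has sprung out (horizontal distance between red_key and keyhole below 0.004 m and z of red_key in the frame of keyhole below 0.006 m and value of joint safe_plug above 1 rad and value of joint safe_drawer above 0.03 m), for 0.1 s.
At the end, for the whole second after the job is handed in: Drawer out over 30 mm. Red key at rest on the stand: crossbar underside within 4 mm of the rail tops, its middle within 12 mm of mid-gap and 75 mm of mid-stand along the rails, upright within 0.12 rad, crossbar within 0.4 rad of square across the rails (value of joint safe_drawer above 0.03 m and z of red_key in the frame of stand_gap between -0.004 and 0.004 m and x of red_key in the frame of stand_gap between -0.012 and 0.012 m and y of red_key in the frame of stand_gap between -0.075 and 0.075 m and angle between red_key's own z axis and vertical below 0.12 rad and angle between the x axis of red_key and the x axis of stand, either way round below 0.4 rad and linear speed of red_key below 0.02 m/s); the robot touches nothing.
It fails at once if the blue key is shifted more than 20 mm or tipped (distance of blue_key from where it was at the start of the episode above 0.02 m or angle between blue_key's own z axis and vertical above 0.3 rad).
It fails at once if a bottle, jar, glass or mug is shifted more than 30 mm or knocked over (distance of any of oil_bottle, jam_jar, tumbler, spice_a, spice_b, mug_counter from where it was at the start of the episode above 0.03 m or angle between any of oil_bottle, jam_jar, tumbler, spice_a, spice_b, mug_counter's own z axis and vertical above 0.4 rad).
It also fails if it takes over 66 s, if anything falls off the work surface, if the arm or the gripper's body presses on something with over 40 N, if the wrist force passes 120 N, or if a joint passes its speed limit or range.

ROBOT

A 6-joint arm with a two-finger parallel gripper is mounted at the origin on a cart in front of the work surface, level with it; the furniture and walls round the work are solid. World frame = base frame: x ahead of the robot, y to its left, z up, the work surface at z = 0. Lengths are in mm, angles in rad, forces in N, time in s.
With the tool pointing down it reaches from about 275 to 975 mm from the base axis. Payload 8.4 kg.
Tool frame: the origin (TCP) lies at the very end of the fingers, on their centre line; the grasp point (between the pads) lies 19 mm behind it; z points along the fingers, y is the line along which they close (so a half turn about z gives the same grasp; the last joint's range is limited). The gripper opens to 92 mm and grips with 3 to 60 N. Pads are 20 mm wide; open, the fingers measure 128 mm over their backs; the gripper's body (75 mm by 189 mm) begins 69 mm behind the grasp point.
Start: joints at [1.107, 0.353, 1.633, -0, 1.155, -0.002], TCP at [278.474, 559.535, 214.583] pointing down, gripper open.
Joint ranges: [-2.63, 2.63], [-0.92, 2.1], [0.06, 2.66], [-1.3, 4.44], [0, 2.69], [-3.02, 3.02]. Speed limits (rad/s): [2.22, 2.22, 2.79, 3.14, 3.14, 3.14].

INTERFACE

Orientations are given as [roll, pitch, yaw] about the fixed x, y, z axes, in that order (R = Rz(yaw) Ry(pitch) Rx(roll)).
In Python, from rig import robot gives the robot as it stands.
- The arm moves only by the tool inch_along, called after "Emit:" as name(argument=value, ...), one argument or row to a line, values as JSON. Schema: {"type":"object","properties":{"ticks":{"type":"array","items":{"type":"number"},"minItems":5,"maxItems":50},"only":{"type":"string"},"quiet":{"type":"boolean"},"lines":{"type":"string"}},"required":["ticks"],"additionalProperties":false}. ticks is one flat list of numbers that holds 1 to 10 rows one after another, with no inner brackets; each row has 5 numbers: the opening from 0.0 (shut) to 1.0 (fully open), then dx, dy, dz in fractions of the full range, 1 being 0.8 m, then a turn about the tool's z in fractions of the full range, 1 being 45 degrees; each row is the pose to reach, as a shift and turn from the pose commanded when the call began, along the tool's axes at that moment; what a row does not reach only later rows make up. A row lasts 1/12 s, in which the tool goes at most 41.7 mm and 0.125 rad, less where a joint would pass 70% of its speed; a pose out of reach is approached as far as the arm can. The fingers move at their own pace and stop on an object; the grip force is fixed at half the most. Time passes only in rows, so rows that do not move let the fingers close. The tool returns the time, the measured TCP pose, the force, the opening and the grip force at its end. only (a regular expression) keeps the lines of the reply that match it, lines (a string "A,B") keeps lines A to B, and quiet returns only ok. No shift or turn number may pass 1 either way. Input that does not fit is refused with a message, and nothing moves.
- robot.get_obs(): the state, without advancing time (a new reading comes with each control period).
- robot.get_image(name): name is "scene" or "top"; returns the picture (420x560x3 uint8, red, green, blue); there is no depth.
- robot.calibration(name): a dict with "K" (3x3 intrinsics, pixels), "xyz" and "attitude" of the camera in the world. Camera axes: x right, y up, looking along -z (the intrinsics and any distortion apply to the point x, -y, -z); pixel columns grow to the right and rows downward; lengths in mm; the calibration is good to about 2 mm. A picture is of the moment at which its call begins. calibration takes no time and is no camera call.
- robot.hand_in(): hands the job in; it is judged then, once.
The state is a dict: "time": time; "joints": joint angles; "joint_velocities": joint speeds; "effort": joint torques, N m; "eef_pos": TCP position; "orientation": TCP orientation; "contact_force": force on the tool from outside, world axes, zero at the start; "wrist_torque": the same for the moment, N m; "finger_gap": opening from 0.0 (shut) to 1.0 (fully open); "grip_force": force on a finger pad.
Only numpy, scipy, OpenCV 4.12 (cv2) and the standard library are available. Lean on these libraries where they do the work, as an engineer would, in place of code of your own. Each camera call takes 0.05 s, during which the arm holds its last target. There are 200 camera calls.

## Working session

There is one attempt and no reset: what is moved stays moved. The work goes in short steps, Python scripts to look and compute and a tool call to move; the robot and the scene stay as the last step left them, time stands still between calls to the robot, and variables do not carry over. Pictures are saved under pics/ and viewed, at most 10 in all, crops included, and the job is handed in when it is done.

```bash
ls; mkdir -p pics; python3 - <<'E'
from rig import robot
import cv2
for n in("scene","top"):
    im=robot.get_image(n); cv2.imwrite(f"pics/{n}0.png",im[:,:,::-1]); print(n,robot.calibration(n))
print(robot.get_obs())
E
```

```text
pics
rig.py
scene {'K': array([[393.41693231,   0.        , 282.90502942],
       [  0.        , 393.41693231, 202.88625478],
       [  0.        ,   0.        ,   1.        ]]), 'xyz': array([ -460.33853605, -1039.55877285,   772.68980953]), 'attitude': array([ 1.13001528e+00, -6.19376537e-04, -7.27426860e-01])}
top {'K': array([[409.85032786,   0.        , 279.90716761],
       [  0.        , 409.85032786, 208.4528698 ],
       [  0.        ,   0.        ,   1.        ]]), 'xyz': array([ 333.64607434,   26.88599135, 1606.19032437]), 'attitude': array([ 0.1320198 ,  0.00611934, -1.54724483])}
{'time': 0.1, 'joints': array([ 1.10660431e+00,  3.53550931e-01,  1.63404452e+00,  1.12117501e-06,
        1.15522373e+00, -2.40119921e-03]), 'joint_velocities': array([ 0.00053921,  0.00015412, -0.002947  ,  0.00054511, -0.00102923,
       -0.00078228]), 'effort': array([-8.75201877e-04, -5.94911528e+01, -3.34925902e+01,  6.97496021e-02,
        1.83053414e-02, -7.58856231e-05]), 'eef_pos': array([278.27106475, 559.13676   , 213.96276073]), 'orientation': array([-3.14036613e+00, -3.97031691e-06,  2.67980138e+00]), 'contact_force': array([ 0.08651715,  0.19807116, -0.29780785]), 'wrist_torque': array([ 0.00433831,  0.01625538, -0.00334465]), 'grip_force': 0.0, 'finger_gap': 0.9999649817890071}
```

View pics/scene0.png

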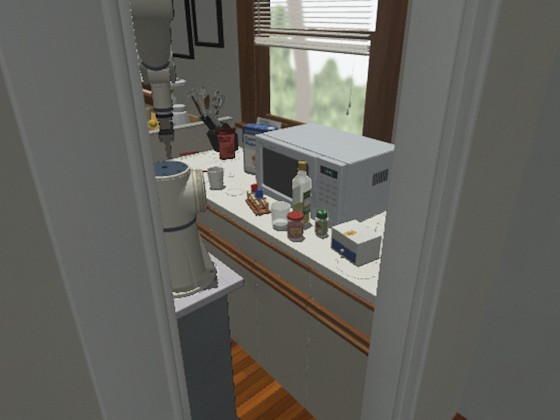

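View pics/top0.png

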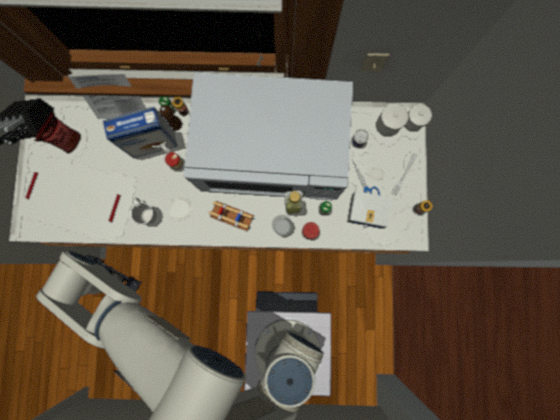

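The scene view shows the stand with its keys at about (258,200), and the safe at (356,240). In the top view the stand is at (231,214), the safe at (371,208) and its keyhole plate near (370,216). I'll zoom in next.

```bash
cat > h.py <<'E'
import numpy as np, cv2
from rig import robot
from scipy.spatial.transform import Rotation as R
def cam(n):
    c=robot.calibration(n); return np.array(c["K"]),np.array(c["xyz"]),R.from_euler('xyz',c["attitude"]).as_matrix()
def ray(n,u,v,z):
    K,t,A=cam(n); d=A@(np.diag([1,-1,-1])@np.linalg.inv(K)@[u,v,1]); return t+d*(z-t[2])/d[2]
def proj(n,p):
    K,t,A=cam(n); q=np.diag([1,-1,-1])@A.T@(np.array(p,float)-t); q=K@q; return q[:2]/q[2]
def two(a,b):
    M=np.zeros((3,3));r=np.zeros(3)
    for n,(u,v) in(("scene",a),("top",b)):
        K,t,A=cam(n); d=A@(np.diag([1,-1,-1])@np.linalg.inv(K)@[u,v,1]); d/=np.linalg.norm(d)
        P=np.eye(3)-np.outer(d,d); M+=P; r+=P@t
    return np.linalg.solve(M,r)
def avg(n,k=4): return np.mean([robot.get_image(n).astype(float) for _ in range(k)],0)
E
python3 - <<'E'
from h import *
s=cv2.imread("pics/scene0.png"); t=cv2.imread("pics/top0.png")
def z(i,x,y,w,h,f): return cv2.resize(i[y:y+h,x:x+w],None,fx=f,fy=f,interpolation=cv2.INTER_CUBIC)
a=z(t,200,190,66,50,6); b=z(t,340,180,66,50,6); c=z(s,235,175,66,50,6); d=z(s,325,215,66,50,6)
cv2.imwrite("pics/z0.png",np.vstack([np.hstack([a,b]),np.hstack([c,d])]))
E
```

```text
(no output)
```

View pics/z0.png

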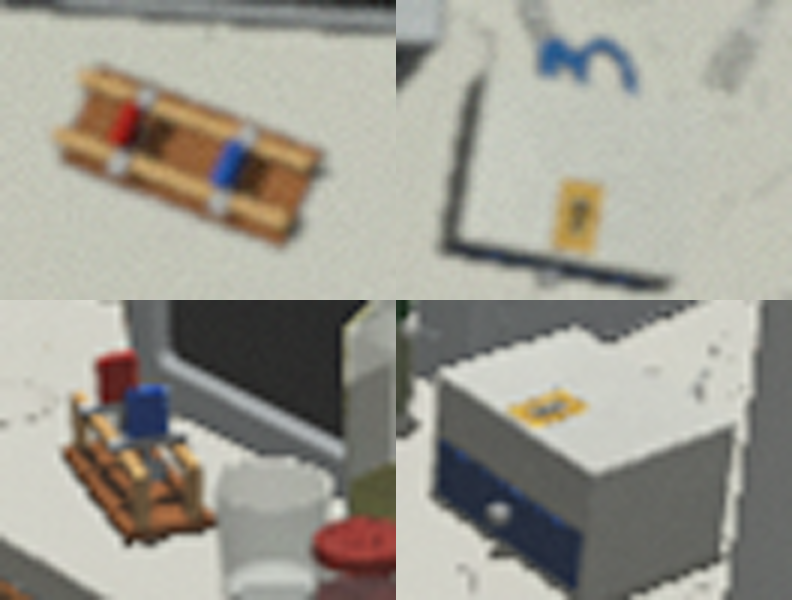

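Zoomed in, red sits at the left end of the stand (top view about (221,211)) and blue at the right, near (238,217). The keyhole's yellow plate is at about top (370,216) and scene (416,233). Now I'll measure these.

```bash
cat > meas.py <<'E'
from h import *
def blob(im,kind,roi):
    x,y,w,h=roi; F=6; c=cv2.resize(im[y:y+h,x:x+w].astype(np.float32),None,fx=F,fy=F,interpolation=cv2.INTER_LINEAR)
    r,g,b=[c[...,i] for i in range(3)]
    m={'red':(r>1.6*g)&(r>1.6*b)&(r>70),'blue':(b>1.4*r)&(b>70),'yel':(r-b>50)&(g>.55*r),
       'wood':(r-b>50)&(g>.6*r)}[kind].astype(np.uint8)
    cs,_=cv2.findContours(m,cv2.RETR_EXTERNAL,cv2.CHAIN_APPROX_NONE); cs=sorted(cs,key=cv2.contourArea)[::-1]
    out=[]
    for k in cs[:2]:
        M=cv2.moments(k)
        if M['m00']<1: continue
        P=lambda p:(np.array(p)+.5)/F-.5+[x,y]
        out.append((P([M['m10']/M['m00'],M['m01']/M['m00']]),M['m00']/F**2,P(k.reshape(-1,2)),P(cv2.boxPoints(cv2.minAreaRect(k)))))
    return out
E
python3 - <<'E'
from meas import *
np.set_printoptions(precision=2,suppress=True)
T=avg("top");S=avg("scene")
for k,rt,rs,z in(('red',(205,195,30,30),(245,178,20,18),82),('blue',(228,205,20,22),(253,185,14,18),82),('yel',(360,205,20,24),(405,225,24,18),88)):
    a=blob(T,k,rt)[0]; b=blob(S,k,rs)[0]
    print(k,a[0],a[1],b[0],b[1],'top',ray("top",*a[0],z)[:2],'scene',ray("scene",*b[0],z)[:2],'two',two(b[0],a[0]))
    if k=='yel':
        for n,q in(("top",a),("scene",b)):
            w=np.array([ray(n,*p,88)[:2] for p in q[2]]).astype(np.float32)
            print(n,cv2.minAreaRect(w))
            for q in cv2.boxPoints(cv2.minAreaRect(w)): print('  ',q)
for q in blob(T,'wood',(200,195,60,40)):
    w=np.array([ray("top",*p,55)[:2] for p in q[2]]).astype(np.float32); print('wood',cv2.minAreaRect(w),q[1])
# safe top-front edge in top view: bright->dark along columns
g=T.mean(2); pts=[]
for u in range(354,384):
    col=cv2.resize(g[212:234,u:u+1].astype(np.float32),(1,22*8),interpolation=cv2.INTER_LINEAR)[:,0]
    d=np.gradient(cv2.GaussianBlur(col[None],(0,0),4)[0]); i=np.argmin(d); pts.append(ray("top",u,212+(i+.5)/8-.5,88)[:2])
pts=np.float32(pts); vx,vy,x0,y0=cv2.fitLine(pts,cv2.DIST_HUBER,0,.01,.01).ravel(); print('front edge dir',np.arctan2(vy,vx),x0,y0)
E
```

```text
red [220.12 210.19] 34.65277777777778 [254.09 187.02] 38.583333333333336 top [524.1  265.14] scene [527.89 264.74] two [525.29 264.02  82.89]
blue [237.82 217.11] 23.333333333333332 [259.07 193.06] 57.208333333333336 top [499.5  197.74] scene [502.65 197.16] two [500.56 196.8   82.66]Traceback (most recent call last):
  File "<stdin>", line 5, in <module>
IndexError: list index out of range
```

```bash
sed -i "s/'yel':(r-b>50)&(g>.55\*r)/'yel':(r-b>45)\&(r>g)/" meas.py; python3 - <<'E'
from meas import *
np.set_printoptions(precision=2,suppress=True,linewidth=200)
T=avg("top");S=avg("scene")
print((T[...,0]-T[...,2])[208:226,362:380].astype(int))
for n,I,r in(("top",T,(360,205,20,24)),("scene",S,(405,222,24,20))):
  for q in blob(I,'yel',r)[:1]:
    w=np.array([ray(n,*p,88)[:2] for p in q[2]]).astype(np.float32)
    print(n,q[0],q[1],ray(n,*q[0],88),cv2.minAreaRect(w))
for q in blob(T,'wood',(200,195,60,40)):
    w=np.array([ray("top",*p,55)[:2] for p in q[2]]).astype(np.float32); print('wood',cv2.minAreaRect(w),q[1])
g=T.mean(2); pts=[]
for u in range(354,382):
    col=cv2.resize(g[212:234,u:u+1].astype(np.float32),(1,22*8),interpolation=cv2.INTER_LINEAR)[:,0]
    d=np.gradient(cv2.GaussianBlur(col[None],(0,0),4)[0]); i=np.argmin(d); pts.append(ray("top",u,212+(i+.5)/8-.5,88)[:2])
pts=np.float32(pts); vx,vy,x0,y0=cv2.fitLine(pts,cv2.DIST_HUBER,0,.01,.01).ravel(); print('front edge dir',np.arctan2(vy,vx),x0,y0)
E
```

```text
[[  9   8   6   9   8  10  10   9   8   8   7   6   7   7   8   8   8   7]
 [  7   8   7   8  12  20  27  22  20  17  13  10   9   6   7   8   7   8]
 [  7   8   7   7  14  40  67  73  65  56  45  33  21  12   7   7   7   7]
 [  7   7   7   6  16  53  98 112 110 102  96  76  45  18   7   7   7   6]
 [  9   8   7   7  21  59  97 103  94  98 113  97  53  21   7   7   7   8]
 [  9   6   7  11  27  64  91  72  52  61  92  87  46  17   8   9   7   8]
 [  8   7   6  12  34  73  91  70  41  48  85  77  38  12   7   6   7   7]
 [  7   8   7  11  40  81  95  77  53  63  89  74  33  12   7   6   7   7]
 [  8   8   7  14  44  85  94  72  55  73  93  70  28  10   7   8   7   9]
 [  8   7   6  17  50  92  95  68  52  76  90  60  24  10   5   8   7   7]
 [  8   7   7  19  60  97  97  71  59  82  87  53  21   7   7   6   7   8]
 [  7   8  10  25  67 104 108  94  86  96  86  44  15   8   8   6   8   7]
 [  8   7  11  28  62  96 108 107 109 110  82  39  14   7   6   8   7   7]
 [  5   7  11  20  37  55  67  71  83  86  66  34  12   7   7   8   9   8]
 [  2   3   7  11  14  18  21  26  32  39  38  25  12   8   8   6   9   7]
 [-13  -6  -1  -1   0   2   4   4   8  14  17  13   8   8   6   8   7   9]
 [ -3  -6  -9  -9 -11 -11  -8  -7  -6  -1   2   4   6   6   7   6   7   6]
 [  8   1  -2  -3  -6  -7 -12 -13 -19 -21 -15 -10  -5  -4  -6  -5  -2   4]]
top [369.82 215.65] 83.84722222222223 [ 515.56 -294.38   88.  ] ((515.5794677734375, -294.449951171875), (27.887693405151367, 45.536251068115234), 80.42354583740234)
wood ((510.7663879394531, 231.82659912109375), (56.254905700683594, 64.20770263671875), 69.36167907714844) 193.0
wood ((489.40301513671875, 173.37545776367188), (40.18152618408203, 64.31822204589844), 68.26026916503906) 147.22222222222223
front edge dir 1.4009104 488.57715 -285.2575
```

```bash
python3 - <<'E'
from meas import *
np.set_printoptions(precision=2,suppress=True,linewidth=200)
S=avg("scene")
for q in blob(S,'yel',(338,224,26,20))[:1]:
    w=np.array([ray("scene",*p,88)[:2] for p in q[2]]).astype(np.float32)
    print(q[0],q[1],ray("scene",*q[0],88),cv2.minAreaRect(w),two(q[0],[369.82,215.65]))
for a,b in(((147,97),(117,163)),((247,132),(217,200))):
    A,B=[ray("top",199.58+p[0]/6,189.58+p[1]/6,63)[:2] for p in(a,b)]
    print(A,B,(A+B)/2,np.arctan2(*(A-B)[::-1]))
# stand rails ends: outline corners in zoom: rail near ends
T=avg("top"); c=T[190:240,200:266]; r,g,b=[c[...,i] for i in range(3)]
# light wood (rails)
m=((r-b>45)&(r>150)).astype(np.uint8); print(m.sum())
ys,xs=np.nonzero(m); p=np.array([ray("top",x+200,y+190,55)[:2] for x,y in zip(xs,ys)])
C=p.mean(0); w,v=np.linalg.eigh(np.cov((p-C).T)); d=v[:,1]*np.sign(v[1,1]); print('rails',C,'dir yaw',np.arctan2(-d[0],d[1]),np.ptp((p-C)@d),np.ptp((p-C)@v[:,0]))
o=robot.get_obs(); Rm=R.from_euler('xyz',o['orientation']).as_matrix(); print(Rm, o['eef_pos'])
E
```

```text
[349.87 232.71] 50.90277777777778 [ 517.75 -295.61   88.  ] ((518.0962524414062, -295.46307373046875), (30.32369041442871, 47.85074234008789), 80.09593200683594) [ 516.38 -295.23   88.13]
[543.85 253.76] [501.34 270.99] [522.59 262.38] -0.3849041070607832
[522.94 189.52] [479.32 206.88] [501.13 198.2 ] -0.37882726478478124
253
rails [514.33 229.88] dir yaw -0.334477109946259 157.99941661439533 56.708793709045516
[[-0.9   0.45  0.  ]
 [ 0.45  0.9   0.  ]
 [-0.    0.   -1.  ]] [278.49 559.54 214.62]
```

The rows are not in the units I measure in: shifts go in shares of 0.8 m and turns go in shares of 45 degrees. I convert before sending: -349 mm / 800 = -0.4363, -155 mm / 800 = -0.1938, -0.2 rad / 0.7854 = -0.2546.

Emit:
inch_along(
  ticks=[0.45,-0.0438,-0.0194,0,-0.0255,0.45,-0.0938,-0.0413,0,-0.0637,0.45,-0.1438,-0.0638,0,-0.1019,0.45,-0.1938,-0.0863,0,-0.1273,0.45,-0.2438,-0.1088,0,-0.1528,0.45,-0.2938,-0.1306,0,-0.191,0.45,-0.3438,-0.1525,0,-0.2292,0.45,-0.3938,-0.175,0,-0.2546,0.45,-0.4363,-0.1938,0,-0.2546,0.45,-0.4363,-0.1938,0,-0.2546],
)

```text
time: 2.13
eef_pos: [525.0, 261.2, 214.8]
orientation: [-3.141, 0.002, 2.877]
contact_force: [-0.7, -0.4, 1.0]
finger_gap: 0.45
grip_force: 0.0
```

```bash
cat > where.py <<'E'
# usage: where.py x y z yaw(key) -> shift in tool axes
import sys; from h import *
np.set_printoptions(precision=3,suppress=True)
o=robot.get_obs(); A=R.from_euler('xyz',o['orientation']).as_matrix(); p=np.array(o['eef_pos'])
yaw=np.arctan2(A[0,1],A[1,1])*-1
print('t',round(o['time'],2),'tcp',p,'keyyaw',round(yaw,4),'gap',round(o['finger_gap'],3),'F',o['contact_force'],'q',o['joints'])
if len(sys.argv)>4:
    t=[float(v) for v in sys.argv[1:5]]; print('shift',A.T@(np.array(t[:3])-p),'turn',yaw-t[3])
E
python3 where.py 521.9 265 67 -0.26
```

```text
t 2.13 tcp [524.997 261.165 214.81 ] keyyaw -0.2645 gap 0.45 F [-0.734 -0.436  1.013] q [ 0.46   0.293  1.719 -0.002  1.129 -0.845]
shift [  4.282   2.985 147.8  ] turn -0.004466732722978872
```

Emit:
inch_along(
  ticks=[0.45,0,0,0,0,0.45,0,0,0,0,0.45,0,0,0,0],
  quiet=true,
)

```text
ok
```

```bash
python3 where.py 521.9 265 67 -0.26
```

```text
t 2.38 tcp [521.035 266.196 214.483] keyyaw -0.2614 gap 0.451 F [ 0.046 -0.1   -0.55 ] q [ 0.469  0.292  1.721  0.001  1.129 -0.84 ]
shift [ -1.242  -0.949 147.482] turn -0.0014044462755999354
```

Converted, 147 mm / 800 = 0.1838, 140 mm / 800 = 0.175.

Emit:
inch_along(
  ticks=[0.45,-0.0013,-0.0011,0.0375,0,0.45,-0.0013,-0.0011,0.075,0,0.45,-0.0013,-0.0011,0.1125,0,0.45,-0.0013,-0.0011,0.1375,0,0.45,-0.0013,-0.0011,0.16,0,0.45,-0.0013,-0.0011,0.175,0,0.45,-0.0013,-0.0011,0.1838,0,0.45,-0.0013,-0.0011,0.1838,0,0.45,-0.0013,-0.0011,0.1838,0],
)

```text
time: 3.13
eef_pos: [522.6, 264.9, 68.0]
orientation: [3.141, 0.0, 2.881]
contact_force: [-0.2, 0.4, 0.0]
finger_gap: 0.447
grip_force: 0.0
```

```bash
python3 - <<'E'
from h import *
S=robot.get_image("scene");T=robot.get_image("top")
z=lambda i,x,y:cv2.resize(i[y:y+75,x:x+66],None,fx=6,fy=6,interpolation=cv2.INTER_CUBIC)
cv2.imwrite("pics/g1.png",np.hstack([z(T,195,175),z(S,225,150)])[:,:,::-1])
E
```

```text
(no output)
```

View pics/g1.png

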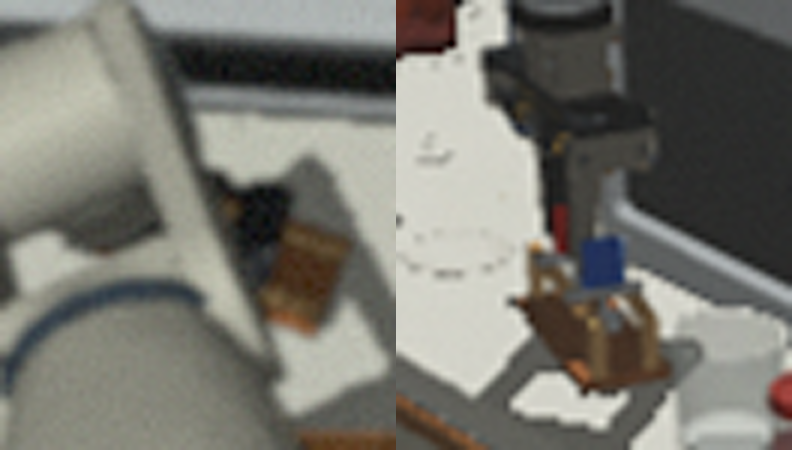

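In the scene view the red grip, at about (318,187) in picture pixels, sits between the fingers, with blue clear beside them. The top view is hidden by the wrist. I'll close the gripper now.

Emit:
inch_along(
  ticks=[0.3,0,0,0,0,0.2,0,0,0,0,0.12,0,0,0,0,0.05,0,0,0,0,0,0,0,0,0,0,0,0,0,0,0,0,0,0,0,0,0,0,0,0],
)

```text
time: 3.9
eef_pos: [522.7, 264.1, 67.8]
orientation: [3.142, 0.0, 2.88]
contact_force: [0.2, -1.1, 3.4]
finger_gap: 0.109
grip_force: 30.0
```

```bash
python3 where.py
```

```text
t 3.9 tcp [522.711 264.125  67.763] keyyaw -0.2618 gap 0.109 F [ 0.18  -1.082  3.364] q [ 0.465  0.469  1.833 -0.     0.839 -0.844]
```

Converted, -262 mm / 800 = -0.3275, -240 mm / 800 = -0.3.

Emit:
inch_along(
  ticks=[0,0,0,-0.0188,0,0,0,0,-0.05,0,0,0,0,-0.0938,0,0,0,0,-0.1375,0,0,0,0,-0.1813,0,0,0,0,-0.225,0,0,0,0,-0.2688,0,0,0,0,-0.3,0,0,0,0,-0.3275,0,0,0,0,-0.3275,0],
)

```text
time: 4.73
eef_pos: [524.3, 265.0, 334.4]
orientation: [3.137, 0.005, 2.88]
contact_force: [0.6, -0.0, 0.1]
finger_gap: 0.11
grip_force: 30.0
```

Emit:
inch_along(
  ticks=[0,0,0,0,0,0,0,0,0,0],
)

```text
time: 4.9
eef_pos: [521.9, 263.8, 327.9]
orientation: [-3.14, -0.002, 2.88]
contact_force: [-0.4, -0.9, -1.7]
finger_gap: 0.106
grip_force: 30.0
```

```bash
python3 where.py 513.5 -294.9 330 -0.168; python3 - <<'E'
from meas import *
S=robot.get_image("scene"); cv2.imwrite("pics/l1.png",cv2.resize(S[100:200,200:320],None,fx=5,fy=5,interpolation=cv2.INTER_CUBIC)[:,:,::-1])
E
```

```text
t 4.9 tcp [521.933 263.821 327.942] keyyaw -0.2618 gap 0.106 F [-0.392 -0.874 -1.713] q [ 0.465  0.204  1.582 -0.     1.357 -0.844]
shift [-136.445 -541.872   -1.517] turn -0.0937729303495762
```

View pics/l1.png

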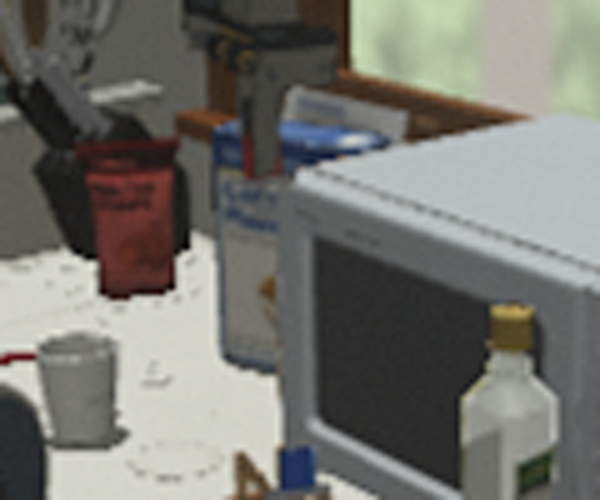

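Converted, -356 mm / 800 = -0.445, -319 mm / 800 = -0.3988, -0.03 rad / 0.7854 = -0.0382.

Emit:
inch_along(
  ticks=[0,-0.0063,-0.025,-0.0125,0,0,-0.0175,-0.0688,-0.0188,0,0,-0.0288,-0.115,-0.0188,-0.0255,0,-0.0413,-0.1625,-0.0188,-0.0255,0,-0.0525,-0.21,-0.0188,-0.0382,0,-0.065,-0.2575,-0.0188,-0.0509,0,-0.0763,-0.305,-0.0188,-0.0509,0,-0.0888,-0.3525,-0.0188,-0.0637,0,-0.1,-0.3988,-0.0188,-0.0764,0,-0.1125,-0.445,-0.0188,-0.0891],
)

```text
time: 5.78
eef_pos: [516.2, -104.7, 342.8]
orientation: [3.141, -0.003, 2.95]
contact_force: [0.8, 0.3, -1.2]
finger_gap: 0.113
grip_force: 30.0
```

Emit:
inch_along(
  ticks=[0,-0.0113,-0.0463,0,-0.0127,0,-0.0238,-0.0925,0,-0.0255,0,-0.035,-0.1388,0,-0.0382,0,-0.0475,-0.185,0,-0.0382,0,-0.0563,-0.2225,0,-0.0382,0,-0.0563,-0.2288,0,-0.0382,0,-0.0563,-0.2288,0,-0.0382,0,-0.0563,-0.2288,0,-0.0382,0,-0.0563,-0.2288,0,-0.0382],
)

```text
time: 6.53
eef_pos: [526.5, -289.8, 343.8]
orientation: [3.141, -0.001, 2.981]
contact_force: [-0.9, -0.4, -0.8]
finger_gap: 0.105
grip_force: 30.0
```

```bash
python3 where.py 513.8 -295.4 145 -0.168
```

```text
t 6.53 tcp [ 526.454 -289.847  343.83 ] keyyaw -0.1611 gap 0.105 F [-0.86  -0.369 -0.849] q [-0.506  0.222  1.526  0.     1.395 -1.916]
shift [ 11.339  -7.706 198.838] turn 0.006942346443295083
```

Converted, 190 mm / 800 = 0.2375, 180 mm / 800 = 0.225, 0.007 rad / 0.7854 = 0.0089.

Emit:
inch_along(
  ticks=[0,0.0144,-0.0094,0.0375,0.0089,0,0.0144,-0.0094,0.0813,0.0089,0,0.0144,-0.0094,0.125,0.0089,0,0.0144,-0.0094,0.1688,0.0089,0,0.0144,-0.0094,0.2,0.0089,0,0.0144,-0.0094,0.225,0.0089,0,0.0144,-0.0094,0.2375,0.0089,0,0.0144,-0.0094,0.2375,0.0089,0,0.0144,-0.0094,0.2375,0.0089,0,0.0144,-0.0094,0.2375,0.0089],
)

```text
time: 7.37
eef_pos: [515.2, -296.8, 156.2]
orientation: [-3.141, 0.002, 2.973]
contact_force: [0.0, 0.1, 0.1]
finger_gap: 0.105
grip_force: 30.0
```

```bash
python3 where.py 513.8 -295.4 100 -0.168; python3 - <<'E'
from h import *
S=robot.get_image("scene");T=robot.get_image("top")
z=lambda i,x,y:cv2.resize(i[y:y+75,x:x+66],None,fx=6,fy=6,interpolation=cv2.INTER_CUBIC)
cv2.imwrite("pics/h1.png",np.hstack([z(T,337,170),z(S,320,185)])[:,:,::-1])
E
```

```text
t 7.37 tcp [ 515.155 -296.819  156.187] keyyaw -0.1682 gap 0.105 F [0.002 0.122 0.109] q [-0.525  0.366  1.756  0.     1.017 -1.928]
shift [ 1.693  1.215 56.183] turn -0.00016778283711699205
```

View pics/h1.png

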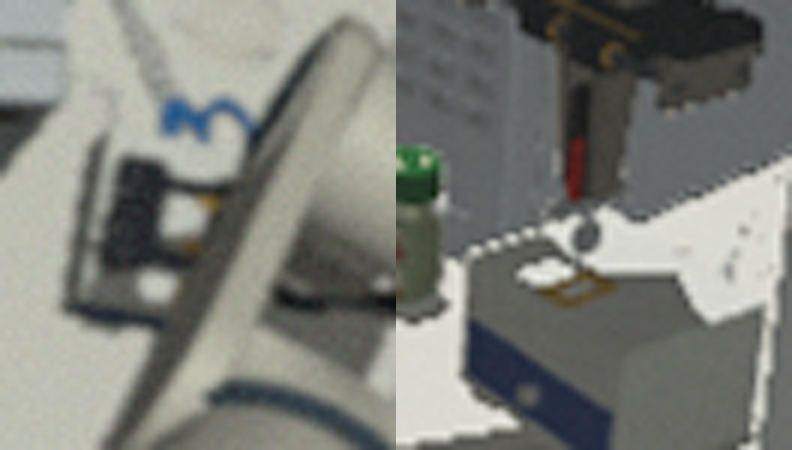

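Converted, 20 mm / 800 = 0.025, 1.2 mm / 800 = 0.0015.

Emit:
inch_along(
  ticks=[0,0.002,0.0015,0.0125,0,0,0.002,0.0015,0.025,0,0,0.002,0.0015,0.025,0,0,0.002,0.0015,0.025,0,0,0.002,0.0015,0.025,0],
  quiet=true,
)

```text
ok
```

```bash
python3 where.py 513.8 -295.4 100.8 -0.168
```

```text
t 7.88 tcp [ 512.605 -295.322  134.329] keyyaw -0.1689 gap 0.103 F [-0.653  0.219 -1.109] q [-0.525  0.389  1.778 -0.     0.975 -1.927]
shift [-1.209  0.118 33.528] turn -0.0009045921648113686
```

Emit:
inch_along(
  ticks=[0,0,0,0.0038,0,0,0,0,0.0075,0,0,0,0,0.0113,0,0,0,0,0.0113,0],
)

```text
time: 8.22
eef_pos: [513.7, -295.0, 125.7]
orientation: [3.141, 0.002, 2.972]
contact_force: [3.5, 4.0, 0.2]
finger_gap: 0.103
grip_force: 30.0
```

```bash
python3 where.py 513.8 -295.4 100.8 -0.168
```

```text
t 8.22 tcp [ 513.675 -294.992  125.7  ] keyyaw -0.1693 gap 0.103 F [3.506 3.972 0.165] q [-0.525  0.4    1.784  0.002  0.957 -1.927]
shift [-0.15  -0.402 24.9  ] turn -0.001273084483490089
```

Converted, 4 mm / 800 = 0.005, 2 mm / 800 = 0.0025.

Emit:
inch_along(
  ticks=[0,-0.001,0.001,0,0,0,-0.001,0.001,0.0025,0,0,-0.001,0.001,0.005,0,0,-0.001,0.001,0.005,0],
)

```text
time: 8.55
eef_pos: [514.3, -294.7, 121.4]
orientation: [3.142, 0.001, 2.973]
contact_force: [4.2, 1.6, -0.8]
finger_gap: 0.108
grip_force: 30.0
```

```bash
python3 where.py 513.8 -295.4 100.8 -0.168
```

```text
t 8.55 tcp [ 514.298 -294.66   121.433] keyyaw -0.1688 gap 0.108 F [ 4.242  1.642 -0.83 ] q [-0.523  0.406  1.786  0.001  0.949 -1.925]
shift [ 0.391 -0.814 20.633] turn -0.000826782115854241
```

Converted, 9 mm / 800 = 0.0113, 6 mm / 800 = 0.0075.

Emit:
inch_along(
  ticks=[0,-0.0013,0.0003,0,0,0,-0.0013,0.0003,0.0038,0,0,-0.0013,0.0003,0.0075,0,0,-0.0013,0.0003,0.0113,0,0,-0.0013,0.0003,0.0113,0],
)

```text
time: 8.97
eef_pos: [514.5, -294.7, 111.8]
orientation: [3.142, -0.0, 2.973]
contact_force: [2.5, 0.8, -4.0]
finger_gap: 0.107
grip_force: 30.0
```

```bash
python3 where.py 513.8 -295.4 100.8 -0.168
```

```text
t 8.97 tcp [ 514.496 -294.657  111.778] keyyaw -0.1688 gap 0.107 F [ 2.482  0.84  -4.007] q [-0.523  0.419  1.791 -0.     0.932 -1.924]
shift [ 0.556 -0.849 10.978] turn -0.0008282238216358595
```

Converted, 10.5 mm / 800 = 0.0131, 8.5 mm / 800 = 0.0106.

Emit:
inch_along(
  ticks=[0,-0.0005,0,0.0038,0,0,-0.0005,0,0.0075,0,0,-0.0005,0,0.0106,0,0,-0.0005,0,0.0131,0,0,-0.0005,0,0.0131,0,0,-0.0005,0,0.0131,0],
)

```text
time: 9.47
eef_pos: [514.8, -294.7, 101.8]
orientation: [3.142, -0.001, 2.973]
contact_force: [0.6, 0.4, -1.4]
finger_gap: 0.105
grip_force: 30.0
```

```bash
python3 where.py 513.8 -295.4 100.8 -0.168
```

```text
t 9.47 tcp [ 514.809 -294.717  101.822] keyyaw -0.1688 gap 0.105 F [ 0.624  0.371 -1.387] q [-0.522  0.432  1.796 -0.     0.913 -1.924]
shift [ 0.88  -0.843  1.022] turn -0.0007812613844337402
```

Converted, 1.4 mm / 800 = 0.0018, 0.7 mm / 800 = 0.0009.

Emit:
inch_along(
  ticks=[0,0,0,0.0009,0,0,0,0,0.0018,0,0,0,0,0.0018,0,0,0,0,0.0018,0],
)

```text
time: 9.8
eef_pos: [515.2, -294.8, 100.8]
orientation: [-3.141, 0.0, 2.973]
contact_force: [0.1, 0.3, -0.1]
finger_gap: 0.105
grip_force: 30.0
```

```bash
python3 where.py 513.8 -295.4 100.8 -0.168
```

```text
t 9.8 tcp [ 515.191 -294.803  100.818] keyyaw -0.1688 gap 0.105 F [ 0.072  0.308 -0.111] q [-0.522  0.434  1.797 -0.     0.911 -1.924]
shift [ 1.271 -0.822  0.018] turn -0.0008192624588742314
```

Converted, 1.2 mm / 800 = 0.0015, 0.6 mm / 800 = 0.0008.

Emit:
inch_along(
  ticks=[0,0,0,0.0008,0,0,0,0,0.0015,0,0,0,0,0.0015,0,0,0,0,0.0015,0],
)

```text
time: 10.13
eef_pos: [515.2, -294.8, 100.8]
orientation: [-3.141, 0.0, 2.973]
contact_force: [-3.0, 1.8, 12.1]
finger_gap: 0.111
grip_force: 30.0
```

```bash
python3 where.py 513.8 -295.4 100.8 -0.168
```

```text
t 10.13 tcp [ 515.191 -294.804  100.76 ] keyyaw -0.1688 gap 0.111 F [-3.047  1.787 12.114] q [-0.522  0.434  1.797 -0.     0.91  -1.924]
shift [ 1.271 -0.821 -0.04 ] turn -0.0007846139895688053
```

Converted, 1 mm / 800 = 0.0013, 0.8 mm / 800 = 0.001, 0.5 rad / 0.7854 = 0.6366.

Emit:
inch_along(
  ticks=[0,0,0,-0.0006,0,0,0,0.0003,-0.0006,0.1273,0,0,0.0005,-0.0006,0.2546,0,-0.0001,0.0008,-0.0006,0.382,0,-0.0003,0.001,-0.0006,0.5093,0,-0.0003,0.0013,-0.0006,0.6366,0,-0.0003,0.0013,-0.0006,0.6366],
)

```text
time: 10.72
eef_pos: [516.2, -293.2, 100.8]
orientation: [3.14, 0.001, 2.466]
contact_force: [0.2, 4.9, 6.4]
finger_gap: 0.11
grip_force: 30.0
```

```bash
python3 where.py 513.8 -295.4 100.8 -0.168
```

```text
t 10.72 tcp [ 516.244 -293.196  100.775] keyyaw -0.6753 gap 0.11 F [0.23  4.889 6.385] q [-0.52   0.434  1.797  0.002  0.91  -1.416]
shift [ 0.53  -3.248 -0.03 ] turn -0.5073150004907756
```

Converted, 1 mm / 800 = 0.0013, 0.8 mm / 800 = 0.001, 0.5 rad / 0.7854 = 0.6366.

Emit:
inch_along(
  ticks=[0,0,0.0003,0,0.1273,0,0,0.0005,0,0.2546,0,-0.0001,0.0008,0,0.382,0,-0.0003,0.001,0,0.5093,0,-0.0003,0.0013,0,0.6366,0,-0.0003,0.0013,0,0.6366],
)

```text
time: 11.22
eef_pos: [517.0, -292.6, 100.7]
orientation: [3.14, 0.0, 1.966]
contact_force: [0.8, 4.3, 6.0]
finger_gap: 0.104
grip_force: 30.0
```

```bash
python3 where.py 513.8 -295.4 100.8 -0.168
```

```text
t 11.22 tcp [ 517.033 -292.648  100.743] keyyaw -1.1752 gap 0.104 F [0.782 4.283 6.047] q [-0.518  0.434  1.796  0.001  0.91  -0.915]
shift [-1.294 -4.044 -0.063] turn -1.0071912473728308
```

Converted, 1 mm / 800 = 0.0013, 0.8 mm / 800 = 0.001, 0.54 rad / 0.7854 = 0.6875.

Emit:
inch_along(
  ticks=[0,0,0.0003,0,0.1273,0,0,0.0005,0,0.2546,0,-0.0001,0.0008,0,0.382,0,-0.0003,0.001,0,0.5093,0,-0.0003,0.0013,0,0.6366,0,-0.0003,0.0013,0,0.6875,0,-0.0003,0.0013,0,0.6875],
)

```text
time: 11.8
eef_pos: [518.1, -292.9, 100.8]
orientation: [3.14, 0.0, 1.43]
contact_force: [-0.1, 1.8, 5.9]
finger_gap: 0.106
grip_force: 30.0
```

```bash
python3 where.py 513.8 -295.4 100.8 -0.168
```

```text
t 11.8 tcp [ 518.067 -292.946  100.779] keyyaw -1.7118 gap 0.106 F [-0.1    1.834  5.94 ] q [-0.517  0.435  1.794  0.001  0.91  -0.377]
shift [-3.029 -3.88  -0.027] turn -1.5437548083448256
```

Emit:
inch_along(
  ticks=[0,0,0,0,0,0,0,0,0,0,0,0,0,0,0,0,0,0,0,0,0,0,0,0,0,0,0,0,0,0,0,0,0,0,0,0,0,0,0,0,0,0,0,0,0,0,0,0,0,0],
)

```text
time: 12.63
eef_pos: [518.0, -292.9, 100.8]
orientation: [3.14, 0.0, 1.433]
contact_force: [-0.1, 1.6, 4.8]
finger_gap: 0.107
grip_force: 30.0
```

```bash
python3 - <<'E'
from h import *
S=robot.get_image("scene")
cv2.imwrite("pics/d1.png",cv2.resize(S[185:285,310:410],None,fx=5,fy=5,interpolation=cv2.INTER_CUBIC)[:,:,::-1])
E
```

```text
(no output)
```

View pics/d1.png

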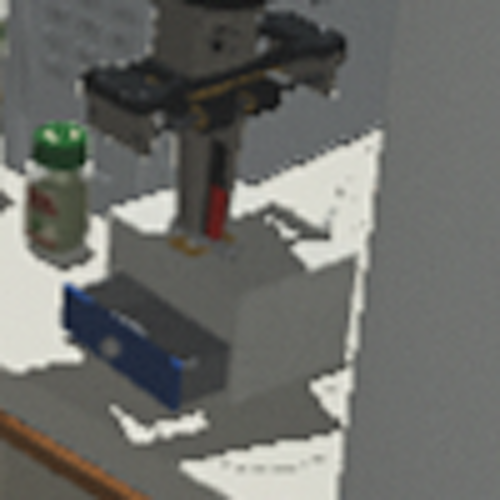

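The drawer is fully out: its blue front is at picture (120,345), well clear of the body. I'll hold briefly, then turn back about the key's axis.

Converted, -1.2 mm / 800 = -0.0015, -0.9 mm / 800 = -0.0011, -0.5 rad / 0.7854 = -0.6366.

Emit:
inch_along(
  ticks=[0,0,0,0,0,0,0,0,0,0,0,0,0,0,0,0,0,0,0,0,0,0,-0.0003,0,-0.1273,0,0,-0.0006,0,-0.2546,0,-0.0001,-0.0009,0,-0.382,0,-0.0003,-0.0011,0,-0.5093,0,-0.0004,-0.0015,0,-0.6366,0,-0.0004,-0.0015,0,-0.6366],
)

```text
time: 13.52
eef_pos: [517.1, -293.2, 100.8]
orientation: [3.14, 0.001, 1.937]
contact_force: [2.7, 1.5, 4.8]
finger_gap: 0.11
grip_force: 30.0
```

Emit:
inch_along(
  ticks=[0,0,-0.0003,0,-0.1273,0,0,-0.0006,0,-0.2546,0,-0.0001,-0.0009,0,-0.382,0,-0.0003,-0.0011,0,-0.5093,0,-0.0004,-0.0015,0,-0.6366,0,-0.0004,-0.0015,0,-0.6366],
)

```text
time: 14.02
eef_pos: [516.5, -293.7, 100.8]
orientation: [3.14, 0.002, 2.435]
contact_force: [3.2, 2.5, 5.1]
finger_gap: 0.108
grip_force: 30.0
```

```bash
python3 where.py 515.2 -294.8 100.8 -0.168
```

```text
t 14.02 tcp [ 516.479 -293.734  100.8  ] keyyaw -0.7067 gap 0.108 F [3.229 2.537 5.13 ] q [-0.52   0.434  1.797  0.001  0.908 -1.385]
shift [ 0.28  -1.641 -0.004] turn -0.538692103359416
```

Converted, -1.4 mm / 800 = -0.0018, -1.3 mm / 800 = -0.0016, -0.54 rad / 0.7854 = -0.6875.

Emit:
inch_along(
  ticks=[0,0,-0.0003,0,-0.1273,0,0,-0.0006,0,-0.2546,0,-0.0001,-0.0009,0,-0.382,0,-0.0003,-0.0011,0,-0.5093,0,-0.0004,-0.0016,0,-0.6366,0,-0.0004,-0.0018,0,-0.6875,0,-0.0004,-0.0018,0,-0.6875],
)

```text
time: 14.6
eef_pos: [516.1, -294.4, 100.8]
orientation: [3.14, 0.003, 2.971]
contact_force: [5.3, 5.7, 4.9]
finger_gap: 0.106
grip_force: 30.0
```

```bash
python3 where.py 515.2 -294.8 100.8 -0.168
```

```text
t 14.6 tcp [ 516.087 -294.387  100.816] keyyaw -0.1707 gap 0.106 F [5.319 5.667 4.865] q [-0.522  0.434  1.797  0.003  0.908 -1.924]
shift [ 0.804 -0.558  0.013] turn -0.0026625291438807375
```

Converted, -6 mm / 800 = -0.0075, -4 mm / 800 = -0.005, -0.003 rad / 0.7854 = -0.0038.

Emit:
inch_along(
  ticks=[0,-0.001,0.001,0,-0.0038,0,-0.001,0.001,-0.0025,-0.0038,0,-0.001,0.001,-0.005,-0.0038,0,-0.001,0.001,-0.0075,-0.0038,0,-0.001,0.001,-0.0075,-0.0038],
)

```text
time: 15.02
eef_pos: [514.8, -294.2, 106.0]
orientation: [3.141, -0.001, 2.975]
contact_force: [0.1, 2.0, -1.4]
finger_gap: 0.106
grip_force: 30.0
```

```bash
python3 where.py 515.2 -294.8 100.8 -0.168
```

```text
t 15.02 tcp [ 514.811 -294.162  105.972] keyyaw -0.167 gap 0.106 F [ 0.065  1.976 -1.398] q [-0.522  0.427  1.794  0.     0.921 -1.925]
shift [-0.494 -0.566  5.171] turn 0.0009807441492166447
```

Converted, -12 mm / 800 = -0.015, -8 mm / 800 = -0.01.

Emit:
inch_along(
  ticks=[0,0,0.0003,-0.005,0,0,0,0.0003,-0.01,0,0,0,0.0003,-0.015,0,0,0,0.0003,-0.015,0],
)

```text
time: 15.35
eef_pos: [515.7, -294.8, 119.2]
orientation: [-3.141, 0.001, 2.976]
contact_force: [0.8, -1.1, -0.4]
finger_gap: 0.109
grip_force: 30.0
```

```bash
python3 where.py
```

```text
t 15.35 tcp [ 515.705 -294.813  119.173] keyyaw -0.1659 gap 0.109 F [ 0.778 -1.072 -0.395] q [-0.522  0.41   1.785 -0.001  0.945 -1.926]
```

Emit:
inch_along(
  ticks=[0,0,0,-0.0063,0,0,0,0,-0.0125,0,0,0,0,-0.02,0,0,0,0,-0.0375,0,0,0,0,-0.0625,0,0,0,0,-0.0625,0,0,0,0,-0.0625,0],
)

```text
time: 15.93
eef_pos: [516.0, -294.6, 169.1]
orientation: [-3.141, 0.002, 2.976]
contact_force: [-0.5, 0.8, -1.5]
finger_gap: 0.109
grip_force: 30.0
```

```bash
python3 where.py 514.5 -294.8 344 -0.262; python3 - <<'E'
from h import *
S=robot.get_image("scene")
cv2.imwrite("pics/d2.png",cv2.resize(S[185:285,310:410],None,fx=5,fy=5,interpolation=cv2.INTER_CUBIC)[:,:,::-1])
E
```

```text
t 15.93 tcp [ 515.974 -294.623  169.14 ] keyyaw -0.1659 gap 0.109 F [-0.478  0.848 -1.492] q [-0.521  0.351  1.746 -0.     1.042 -1.926]
shift [   0.991   -0.591 -174.863] turn 0.09614845297706548
```

View pics/d2.png

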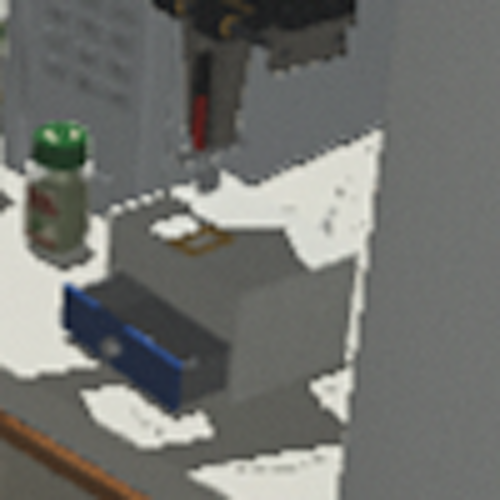

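The key is out and held, with red at picture (200,122), and the drawer is still out. Raising it and carrying it back to the stand.

Converted, -175 mm / 800 = -0.2188, -140 mm / 800 = -0.175.

Emit:
inch_along(
  ticks=[0,0,0,-0.0438,0,0,0,0,-0.0875,0,0,0,0,-0.1313,0,0,0,0,-0.175,0,0,0,0,-0.2188,0,0,0,0,-0.2188,0,0,0,0,-0.2188,0],
)

```text
time: 16.57
eef_pos: [515.8, -294.5, 343.9]
orientation: [-3.141, 0.002, 2.976]
contact_force: [0.6, -0.4, -1.3]
finger_gap: 0.105
grip_force: 30.0
```

```bash
python3 where.py 522.7 264.1 344 -0.27
```

```text
t 16.57 tcp [ 515.847 -294.477  343.899] keyyaw -0.1657 gap 0.105 F [ 0.626 -0.425 -1.274] q [-0.521  0.208  1.544 -0.     1.387 -1.926]
shift [ 85.394 552.053  -0.821] turn 0.10426094223130028
```

Converted, 358 mm / 800 = 0.4475, 322 mm / 800 = 0.4025, 0.06 rad / 0.7854 = 0.0764.

Emit:
inch_along(
  ticks=[0,0.005,0.0313,0,0,0,0.0113,0.075,0,0.0127,0,0.0188,0.1213,0,0.0255,0,0.0263,0.1688,0,0.0382,0,0.0338,0.2163,0,0.0382,0,0.0413,0.2638,0,0.0509,0,0.0475,0.31,0,0.0637,0,0.055,0.3563,0,0.0637,0,0.0625,0.4025,0,0.0764,0,0.0688,0.4475,0,0.0764],
  quiet=true,
)

```text
ok
```

Emit:
inch_along(
  ticks=[0,0.0075,0.0463,0,0.0127,0,0.015,0.0925,0,0.0255,0,0.0225,0.1388,0,0.0382,0,0.03,0.185,0,0.0509,0,0.035,0.2225,0,0.0509,0,0.0375,0.24,0,0.0509,0,0.0375,0.24,0,0.0509,0,0.0375,0.24,0,0.0509,0,0.0375,0.24,0,0.0509],
)

```text
time: 18.15
eef_pos: [533.4, 260.5, 341.8]
orientation: [-3.14, -0.001, 2.875]
contact_force: [0.0, -0.0, -0.3]
finger_gap: 0.106
grip_force: 30.0
```

```bash
python3 where.py 522.7 264.1 75 -0.27
```

```text
t 18.15 tcp [533.445 260.458 341.824] keyyaw -0.2662 gap 0.106 F [ 0.02  -0.023 -0.344] q [ 0.452  0.211  1.544 -0.001  1.388 -0.852]
shift [ 10.996   1.197 266.836] turn 0.0038101677370110942
```

Converted, 220 mm / 800 = 0.275, 215 mm / 800 = 0.2688, 0.004 rad / 0.7854 = 0.0051.

Emit:
inch_along(
  ticks=[0,0.0138,0.0015,0,0.0051,0,0.0138,0.0015,0.0438,0.0051,0,0.0138,0.0015,0.0875,0.0051,0,0.0138,0.0015,0.1313,0.0051,0,0.0138,0.0015,0.175,0.0051,0,0.0138,0.0015,0.2125,0.0051,0,0.0138,0.0015,0.2438,0.0051,0,0.0138,0.0015,0.2688,0.0051,0,0.0138,0.0015,0.275,0.0051,0,0.0138,0.0015,0.275,0.0051],
  quiet=true,
)

```text
ok
```

Emit:
inch_along(
  ticks=[0,0,0,0,0,0,0,0,0,0],
)

```text
time: 19.15
eef_pos: [524.4, 266.1, 124.8]
orientation: [3.14, 0.002, 2.871]
contact_force: [0.5, -0.1, -1.1]
finger_gap: 0.103
grip_force: 30.0
```

```bash
python3 where.py 522.7 264.1 68 -0.27
```

```text
t 19.15 tcp [524.427 266.102 124.76 ] keyyaw -0.2703 gap 0.103 F [ 0.5   -0.053 -1.069] q [ 0.467  0.395  1.795 -0.     0.95  -0.833]
shift [ 1.236 -2.486 56.754] turn -0.00029736264270413537
```

Converted, 53 mm / 800 = 0.0663, -1.5 mm / 800 = -0.0019.

Emit:
inch_along(
  ticks=[0,0.0015,-0.0019,0.0125,0,0,0.0015,-0.0019,0.025,0,0,0.0015,-0.0019,0.0375,0,0,0.0015,-0.0019,0.05,0,0,0.0015,-0.0019,0.06,0,0,0.0015,-0.0019,0.0663,0,0,0.0015,-0.0019,0.0663,0,0,0.0015,-0.0019,0.0663,0],
)

```text
time: 19.82
eef_pos: [521.9, 264.7, 69.6]
orientation: [-3.141, -0.0, 2.872]
contact_force: [0.4, 0.3, 0.2]
finger_gap: 0.107
grip_force: 30.0
```

Emit:
inch_along(
  ticks=[0,0,0,0.0019,0,0,0,0,0.0038,0,0,0,0,0.0038,0,0,0,0,0.0038,0],
)

```text
time: 20.15
eef_pos: [522.3, 265.0, 67.8]
orientation: [3.141, 0.001, 2.872]
contact_force: [-1.6, -0.9, 5.2]
finger_gap: 0.112
grip_force: 30.0
```

```bash
python3 where.py 522.7 264.1 67.8 -0.27
```

```text
t 20.15 tcp [522.346 264.977  67.772] keyyaw -0.2698 gap 0.112 F [-1.607 -0.911  5.192] q [ 0.467  0.469  1.834 -0.     0.838 -0.834]
shift [-0.574 -0.751 -0.028] turn 0.00023624711468733794
```

Resting on the rails with 5 N. Releasing to a partial opening, then lifting.

The rows are not in the units I measure in: shifts go in shares of 0.8 m and turns go in shares of 45 degrees. I convert before sending: -0.5 mm / 800 = -0.0006.

Emit:
inch_along(
  ticks=[0.2,0,0,-0.0006,0,0.3,0,0,-0.0006,0,0.42,0,0,-0.0006,0,0.45,0,0,-0.0006,0,0.45,0,0,-0.0006,0,0.45,0,0,-0.0006,0],
)

```text
time: 20.65
eef_pos: [521.9, 264.8, 67.4]
orientation: [-3.141, -0.0, 2.872]
contact_force: [-1.1, -0.5, 0.9]
finger_gap: 0.446
grip_force: 0.0
```

Emit:
inch_along(
  ticks=[0.45,0,0,-0.0188,0,0.45,0,0,-0.05,0,0.45,0,0,-0.0938,0,0.45,0,0,-0.1375,0,0.45,0,0,-0.1875,0,0.45,0,0,-0.2375,0,0.45,0,0,-0.2875,0,0.45,0,0,-0.2875,0],
)

```text
time: 21.32
eef_pos: [525.2, 266.4, 306.1]
orientation: [3.133, 0.009, 2.872]
contact_force: [0.5, 0.2, 0.1]
finger_gap: 0.449
grip_force: 0.0
```

Emit:
inch_along(
  ticks=[0.45,0.0438,0,0,0,0.45,0.0875,0,0,0,0.45,0.1313,0,0,0,0.45,0.175,0,0,0,0.45,0.175,0.0375,0,0,0.45,0.175,0.075,0,0,0.45,0.175,0.125,0,0,0.45,0.175,0.175,0,0,0.45,0.175,0.175,0,0],
)

```text
time: 22.07
eef_pos: [425.4, 442.6, 296.3]
orientation: [3.139, -0.0, 2.874]
contact_force: [-1.2, -2.1, -0.1]
finger_gap: 0.449
grip_force: 0.0
```

```bash
python3 - <<'E'
from meas import *
np.set_printoptions(precision=2,suppress=True)
S=avg("scene",2);T=avg("top",2)
for k,rt,rs in(('red',(205,195,30,30),(245,178,20,18)),('blue',(228,205,20,22),(253,185,14,18))):
    a=blob(T,k,rt);b=blob(S,k,rs); print(k,a[0][0] if a else None,b[0][0],ray("scene",*b[0][0],82), two(b[0][0],a[0][0]) if a else '')
z=lambda i,x,y,w,h:cv2.resize(i[y:y+h,x:x+w],(w*6,h*6),interpolation=cv2.INTER_CUBIC)
cv2.imwrite("pics/e1.png",np.hstack([z(T,195,175,66,75),z(S,230,160,66,75)])[:,:,::-1])
E
```

```text
red [219.83 210.36] [253.65 187.14] [525.59 265.01  82.  ] [524.39 265.43  82.15]
blue [237.8  217.11] [259.06 193.04] [502.78 197.41  82.  ] [500.55 196.85  82.77][ WARN:0@2.816] global loadsave.cpp:1063 imwrite_ Unsupported depth image for selected encoder is fallbacked to CV_8U.
```

View pics/e1.png

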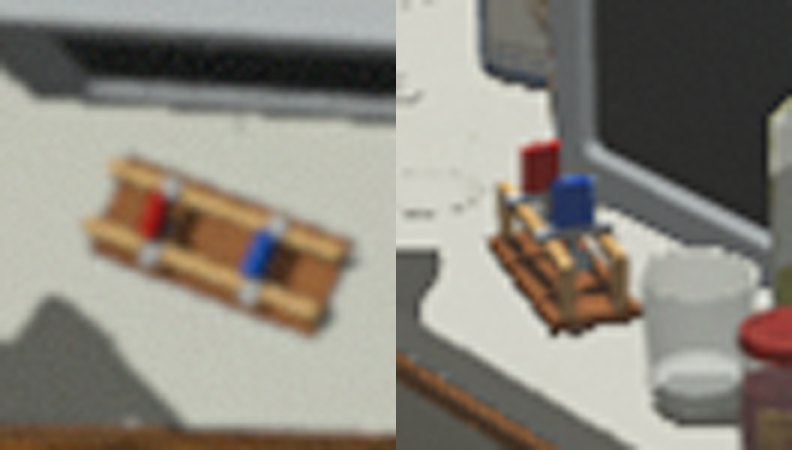

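The red key hangs upright across both rails, with its grip at picture (155,215) in the top half, within about 2 mm of where it started. Blue hasn't moved, and the arm is clear.

```bash
python3 -c "
from rig import robot
print(robot.hand_in())"
```

```text
the job is handed in; nothing more can be done
None
```

I handed the job in at about 22 s: the red key opened the safe, the drawer is out, and the key hangs back on the stand about 2 mm from where it started, with the blue key unmoved; the hand-in printed no verdict.

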